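Fit the keyed gear on the drive shaft

ROBOT

A 6-joint arm with a two-finger parallel gripper is mounted at the origin on the work surface; the furniture and walls round the work are solid. World frame = base frame: x ahead of the robot, y to its left, z up, the work surface at z = 0. Lengths are in mm, angles in rad, forces in N, time in s.
With the tool pointing down it reaches from about 350 to 875 mm from the base axis. Payload 4.2 kg.
Tool frame: the origin (TCP) lies at the very end of the fingers, on their centre line; the grasp point (between the pads) lies 19 mm behind it (arm.grip_point_offset is the distance from the TCP to the grasp point, in mm); z points along the fingers, y is the direction in which the jaws open and shut (so a half turn about z gives the same grasp; the last joint's range is limited). The gripper opens to 85 mm and grips with 20 to 120 N. Pads are 22 mm wide; open, the fingers measure 114 mm over their backs; the gripper's body (76 mm by 85 mm) begins 54 mm behind the grasp point. The pads swing forward as they close: fully open they stand 13 mm farther back than shut.
Start: joints at [-0.945, 0.385, 0.008, 0, -1.194, -0.259], TCP at [224.158, -583.397, 231.312] pointing down, gripper open.
Joint ranges: [-3.14, 3.14], [-1.21, 2.06], [-1.07, 1.41], [-3.16, 2.05], [-2.99, -0.16], [-3.1, 3.1]. Speed limits (rad/s): [2.79, 2.79, 3.14, 3.14, 3.14, 3.14].

INTERFACE

Orientations are given as a unit quaternion [x, y, z, w].
In Python, from bench import arm gives the robot as it stands.
- The arm moves only by the tool drive_tool, never from a script. Its argument "steps" is a list of rows, each a list of 5 numbers: the shift along the tool's x, y, z in m, then the turn about the tool's z in degrees, then the finger opening in m, from 0 to 0.0854. A call has 1 to 20 rows; each row shifts and turns the commanded pose from where the row before left it, along the tool's axes as they then stand; what a row does not reach is not made up. A row lasts 1/10 s, in which the tool goes at most 50 mm and 8.59 degrees, less where a joint would pass 70% of its speed; a pose out of reach is approached as far as the arm can. A call is refused whole if a number of a shift passes 0.05 or a number of a turn 8.59, either way. A call with a gripper value outside its range is refused whole. The fingers move at their own pace and stop on an object; the grip force is fixed at half the most. Time passes only in rows, so rows that do not move let the fingers close. It gives the time, the measured TCP pose, the force and the opening at its end, in the units of the state.
- arm.read_state(): the state, without advancing time (a new reading comes with each control period).
- arm.get_image(name): name is "scene" or "top" or "wrist"; returns (picture, depth): 400x640x3 uint8, blue, green, red; 400x640 float32, mm along the optical axis (not along the pixel's ray), 0 where there is no reading.
- arm.camera_params(name): a dict with "K" (3x3 intrinsics, pixels), "dist" ([k1, k2, p1, p2, k3] as OpenCV has them; the pictures are not rectified), "world_to_cam" (4x4, takes a point from world to camera coordinates); the wrist camera has in their place "mount" (4x4, takes a point from camera to tool coordinates, whose origin is the TCP and whose axes are the flange's). Camera axes: x right, y up, looking along -z (the intrinsics and any distortion apply to the point x, -y, -z); pixel columns grow to the right and rows downward; lengths in mm; the calibration is good to about 2 mm. A picture is of the moment at which its call begins: read the wrist's pose just before it. camera_params takes no time and is no camera call.
- arm.job_done(): hands the job in, once; it reports no verdict.
The state is a dict: "clock": time; "joints": joint angles; "joint_vel": joint speeds; "joint_efforts": joint torques, N m; "position": TCP position; "ee_rot": TCP orientation; "contact_force": force on the tool from outside, world axes, zero at the start; "wrist_torque": the same for the moment, N m; "gripper_width": finger opening in mm.
Only numpy, scipy, OpenCV 4.12 (cv2) and the standard library are available. Lean on these libraries where they do the work, as an engineer would, in place of code of your own. Each camera call takes 0.05 s, during which the arm holds its last target.

TASK

Fit the gear with the slotted hub onto the upright shaft of the drive head: turn it until its slot lines up with the shaft's key, slide it down fully home so that it sits flat on the collar, and let go of it. Leave the other gear, which has no slot, where it lies.

Things in the scene. Friction and masses are not known exactly. Their poses are not given: they have to be found in the camera images.
- slotted_gear: Loose steel gear lying flat, 0.4 kg: toothed disc 106 mm across, 16 thick; round hub 52 across rising to 46 over the underside; bore 34 right through. One slot 16 mm wide cuts the hub wall on one side, full height, so the hub is a C from above. Origin: centre of underside. z up, x through the slot. Grip the hub above the disc along y or within 40 degrees of y, clear of the slot.
- plain_gear: The wrong gear, a bystander: same steel, sizes and origin as slotted_gear, but its hub is a closed ring without a slot (34 mm plain bore), so it cannot pass the key.
- drive_head: Fixed grey gear housing, foot 136 x 116 mm, top 40 mm high; a dark motor stub 48 mm across sticks out of one side to 120 mm from the shaft. Origin: on the axis of its upright shaft, at table height; z up; +x is the side of the shaft with the key (also the motor's side). Site shaft_seat tells of shaft and key.
- shaft_seat (a point): Seat: centre of the 50 mm collar's top, 46 mm over the table, axes as drive_head. Shaft 28 mm across, straight to 40 mm above the seat, tapered to 10 across at 58. Key on its +x side: 8 wide, out to 22.5 mm from the axis, straight to 26 above the seat, sharpened like a roof to 36. Gear home: its origin at this point, its x along this x; play 3 mm sideways, about 10 degrees either way.

How it is judged:
By the outcome, as a careful person would: the job done as asked, in the order asked, and still so for the second after the job is handed in, with the robot touching nothing.
It also fails if it takes over 38 s, if anything falls off the work surface, if the arm or the gripper's body presses on something with over 40 N, if the wrist force passes 120 N, or if a joint passes its speed limit or range.

## Working session

There is one attempt and no reset: what is moved stays moved. The work goes in short steps, Python scripts to look and compute and a tool call to move; the robot and the scene stay as the last step left them, time stands still between calls to the robot, and variables do not carry over. Pictures are saved under pics/ and viewed, and the job is handed in when it is done.

Besides the shell and the picture viewer there is one more tool, called after "Emit:" as name(argument=value, ...) on one line, values as JSON. drive_tool: Moves the arm, as the interface text tells. Its arguments: {"type":"object","properties":{"steps":{"type":"array"}},"required":["steps"]}

```bash
mkdir -p pics; ls
python3 - <<'E'
from bench import arm
import cv2,numpy as np
s=arm.read_state();print(s)
for n in ["scene","top"]:
    im,d=arm.get_image(n);cv2.imwrite(f"pics/{n}1.png",im);np.savez(f"pics/{n}1.npz",im=im,d=d)
    p=arm.camera_params(n);print(n,p)
print(arm.camera_params("wrist"),arm.grip_point_offset)
E
```

```text
pics
{'clock': 0.0, 'joints': array([-9.45369397e-01,  3.85536037e-01,  6.60796316e-03, -5.13810528e-04,
       -1.19401592e+00, -2.58620814e-01]), 'joint_vel': array([ 4.23524537e-04,  2.79019791e-05,  1.08636909e-03,  1.00749453e-03,
        7.54797475e-04, -8.47226083e-04]), 'joint_efforts': array([-8.48126911e-04, -3.92287767e+01,  1.88398057e+01,  4.18600872e+00,
       -4.52113876e-03, -9.03941498e-06]), 'position': array([ 223.96187666, -582.85153208,  230.22479599]), 'ee_rot': array([-1.82283307e-01,  9.83245435e-01,  1.07276998e-03, -2.43521085e-04]), 'contact_force': array([ 0.48429818, -0.91479433,  0.04388093]), 'wrist_torque': array([ 0.04671545, -0.03251913, -0.01827914]), 'gripper_width': 85.3440190699618}
scene {'K': array([[474.12421573,   0.        , 314.58372735],
       [  0.        , 474.12421573, 199.49580882],
       [  0.        ,   0.        ,   1.        ]]), 'dist': array([-0.13920189,  0.        ,  0.        ,  0.        ,  0.        ]), 'world_to_cam': array([[-8.72750523e-01, -4.88101304e-01,  7.97759903e-03,
         4.21646388e+02],
       [ 3.48736635
[... 755 characters left out ...]

       [ 0.00000000e+00,  0.00000000e+00,  0.00000000e+00,
         1.00000000e+00]])}
{'K': array([[278.54546596,   0.        , 318.06683047],
       [  0.        , 278.54546596, 197.96392039],
       [  0.        ,   0.        ,   1.        ]]), 'dist': array([-0.01569075,  0.        ,  0.        ,  0.        ,  0.        ]), 'mount': array([[ 7.86400644e-04,  9.54298333e-01,  2.98854602e-01,
         7.59837101e+01],
       [ 9.99999368e-01, -5.10394541e-04, -1.00159571e-03,
         4.43742249e-01],
       [-8.03287361e-04,  2.98855201e-01, -9.54298131e-01,
        -1.42597549e+02],
       [ 0.00000000e+00,  0.00000000e+00,  0.00000000e+00,
         1.00000000e+00]])} 18.700000000000003
```

View pics/scene1.png

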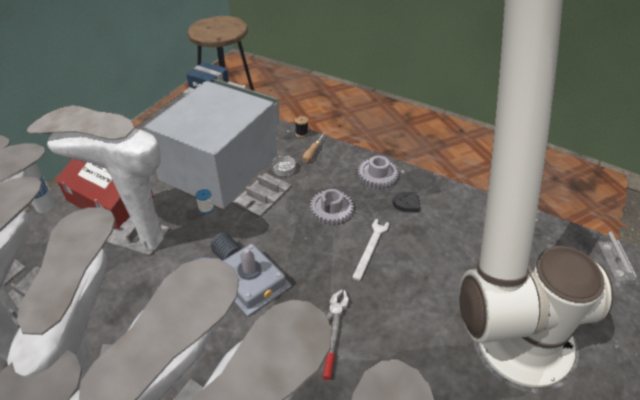

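View pics/top1.png

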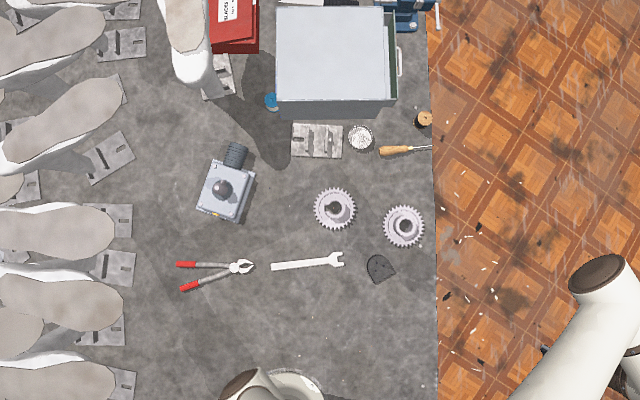

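Run:
```python
import cv2,numpy as np
im=cv2.imread("pics/top1.png")
a=cv2.resize(im[170:250,300:440],None,fx=5.7,fy=5.7,interpolation=cv2.INTER_CUBIC)
b=cv2.resize(im[130:230,180:270],None,fx=6,fy=6,interpolation=cv2.INTER_CUBIC)
cv2.imwrite("pics/c1.png",a);cv2.imwrite("pics/c2.png",b)
im=cv2.imread("pics/scene1.png")
cv2.imwrite("pics/c3.png",cv2.resize(im[140:320,200:420],None,fx=3.3,fy=3.3,interpolation=cv2.INTER_CUBIC))
```

```text
(no output)
```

View pics/c1.png

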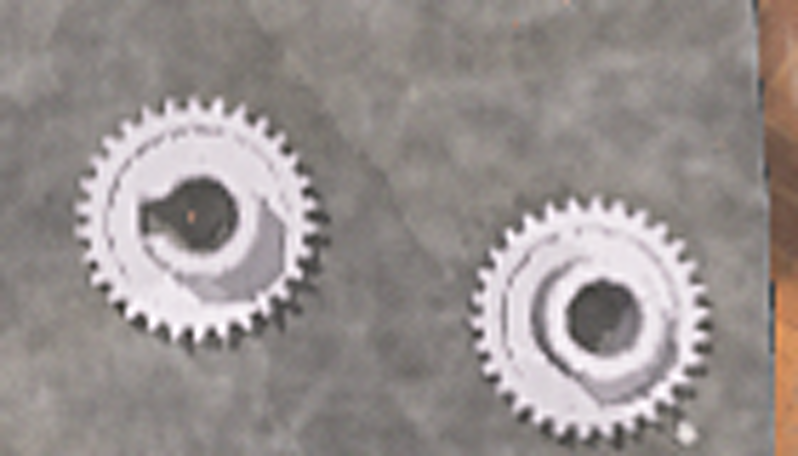

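View pics/c2.png

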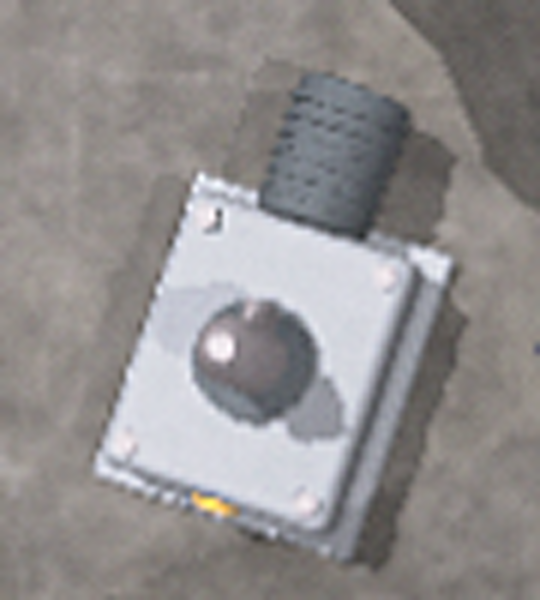

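View pics/c3.png

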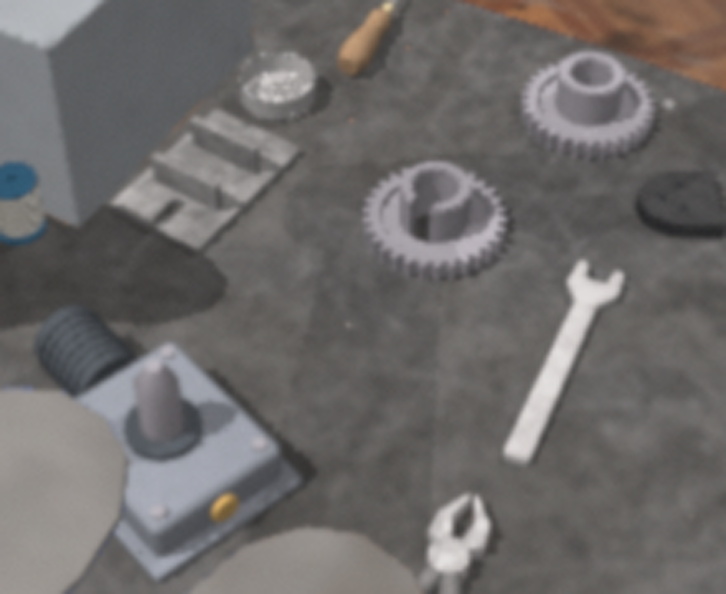

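```bash
cat > h.py <<'E'
import numpy as np,cv2
from bench import arm
def cloud(n,d,M=None):
    p=arm.camera_params(n)
    v,u=np.mgrid[0:400,0:640]
    q=cv2.undistortPoints(np.stack([u,v],-1).reshape(-1,1,2).astype(float),p["K"],p["dist"]).reshape(400,640,2)
    c=np.stack([q[...,0]*d,-q[...,1]*d,-d,np.ones_like(d)],-1)
    if M is None: M=np.linalg.inv(p["world_to_cam"])
    w=(c@M.T)[...,:3]; w[d<=0]=np.nan
    return w
def circ(P):
    A=np.c_[2*P,np.ones(len(P))];s=np.linalg.lstsq(A,(P**2).sum(1),rcond=None)[0]
    return s[:2],np.sqrt(s[2]+s[0]**2+s[1]**2)
E
python3 - <<'E'
from h import *
for n in ["top","scene"]:
    z=np.load(f"pics/{n}1.npz");w=cloud(n,z["d"]);np.save(f"pics/w_{n}.npy",w)
    if n=="top":
        print(np.nanmedian(w[270:300,300:360,2]))
        for c in [(208,335),(226,404),(190,226),(155,235)]: print(c,w[c])
        for (r0,r1,c0,c1,zl,zh) in [(185,235,310,362,38,55),(185,235,310,362,10,24),(205,250,380,430,38,55),(150,225,190,262,90,120),(150,225,190,262,60,90),(150,225,190,262,32,44)]:
            P=w[r0:r1,c0:c1].reshape(-1,3);P=P[(P[:,2]>zl)&(P[:,2]<zh)]
            print(len(P),P.mean(0),P.min(0),P.max(0), cv2.minEnclosingCircle(P[:,:2].astype(np.float32)))
            print(cv2.minAreaRect(P[:,:2].astype(np.float32)))
    else:
        for (c,r) in [(333,206),(378,170),(248,262)]: print(w[r,c])
E
```

```text
1.0522353496405685
(208, 335) [ 510.10684384 -133.80415514    0.90177735]
(226, 404) [ 460.68871989 -309.130444      1.99529161]
(190, 226) [556.03829902 129.83063856  65.50099994]
(155, 235) [642.82585296 110.76123758  48.74464335]
188 [ 508.93711513 -132.65716533   46.2180953 ] [ 484.33228337 -155.84972638   38.0093439 ] [ 533.36456481 -106.68753263   50.71403885] ((508.9798889160156, -130.1303253173828), 26.066146850585938)
((508.91009521484375, -131.31634521484375), (48.91516876220703, 48.9268684387207), 88.98308563232422)
860 [ 509.01271844 -129.37776167   15.09499979] [ 457.44800359 -180.80489857   10.02975409] [559.95953738 -77.73055402  23.2149196 ] ((508.884033203125, -130.1127471923828), 52.68978500366211)
((510.6610107421875, -129.05386352539062), (100.66637420654297, 103.40034484863281), 12.81043529510498)
226 [ 463.7952129  -302.8328798    45.98276322] [ 439.11721781 -330.01484379   38.08179625] [ 488.42403912 -277.51324188   50.97032731] ((463.564208984375, -303.8560791015625), 26.75766944885254)
((463.78656005859375, -303.7068786621094), (52.39894104003906, 48.95875930
[... 323 characters left out ...]
0.77741953 136.73791477  78.92115554] [544.25111322 129.61872346  61.13521003] [579.6186238  155.93602536  89.871419  ] ((561.8635864257812, 140.58270263671875), 17.975200653076172)
((561.9583740234375, 142.68597412109375), (26.220001220703125, 35.454345703125), 89.15886688232422)
1606 [562.02261104 141.04472031  40.28015147] [489.10281947  80.83877814  32.00746423] [656.60824395 208.73276694  43.99942697] ((579.6268920898438, 135.91497802734375), 92.05675506591797)
((581.9984741210938, 135.2205810546875), (102.1958999633789, 174.40696716308594), 69.82255554199219)
[ 495.17886054 -110.11296608   35.56942572]
[ 454.08026446 -280.19485646   37.19538306]
[548.6916691  155.50095235  84.75595233]
```

Run:
```python
from h import *
w=np.load("pics/w_top.npy")
# head housing top & motor
P=w[150:225,190:262].reshape(-1,3);T=P[(P[:,2]>37)&(P[:,2]<43)]
c=np.array([557.7,143])
# restrict by motor exclusion: direction ~20deg
for a in [0]:
    pass
S=T[:,:2]; d=S-c
for it in range(3):
    th=np.deg2rad(-20) if it==0 else th
    u=np.array([np.cos(th),np.sin(th)])
    k=(d@u)<60
    r=cv2.minAreaRect(S[k].astype(np.float32));print(r)
    break
# motor axis: z>30 beyond 72
u=np.array([np.cos(np.deg2rad(-20)),np.sin(np.deg2rad(-20))])
Q=P[(P[:,2]>25)&(((P[:,:2]-c)@u)>75)&(((P[:,:2]-c)@u)<125)]
print(len(Q),Q.mean(0),np.rad2deg(np.arctan2(*(Q.mean(0)[:2]-c)[::-1])), cv2.minAreaRect(Q[:,:2].astype(np.float32)))
# key: pts 62..84 z
K=P[(P[:,2]>55)&(P[:,2]<84)]
for p in K:
    e=p[:2]-c; r=np.hypot(*e)
    if r>16: print(p.round(1),r.round(1),np.rad2deg(np.arctan2(e[1],e[0])).round())
# gear slot
g=np.array([508.9,-130])
G=w[185:235,310:362].reshape(-1,3);e=G[:,:2]-g;r=np.hypot(*e.T);a=np.rad2deg(np.arctan2(e[:,1],e[:,0]))
H=(r>17)&(r<26)
o=np.argsort(a[H]);
for i in o:
    if 50<a[H][i]<150: print("%.0f r%.0f z%.0f"%(a[H][i],r[H][i],G[H][i,2]),end="; ")
# walls near scene
allp=w.reshape(-1,3); 
for z0 in (60,150,300):
    k=(allp[:,2]>z0)&(allp[:,0]>300)&(abs(allp[:,1])<450)
    h,_,_=np.histogram2d(allp[k,0],allp[k,1],bins=[np.arange(300,950,50),np.arange(-450,451,50)]);print(z0);print(h.astype(int)[:, ::-1])
```

```text
((559.0084228515625, 143.38253784179688), (100.98789978027344, 117.59962463378906), 70.45728302001953)
240 [641.57112636 108.23073458  47.30611022] -22.51673717205333 ((646.5401000976562, 113.11051177978516), (49.26369094848633, 37.57786560058594), 70.34857940673828)
[649.2 112.   55.4] 96.6 -19.0
[646.6 114.3  56.2] 93.5 -18.0
[646.7 112.   55.2] 94.3 -19.0
[639.3 114.3  56.3] 86.5 -19.0
[622.2 119.2  56.3] 68.8 -20.0
[622.3 117.   55. ] 69.7 -22.0
[617.6 124.4  55.1] 62.7 -17.0
[579.1 139.2  77.4] 21.7 -10.0
[579.6 138.   71.9] 22.5 -13.0
[576.5 138.8  79.4] 19.3 -13.0
[576.2 135.8  82. ] 19.8 -21.0
[576.8 134.8  75.9] 20.8 -23.0
[577.  133.   72.9] 21.8 -27.0
[577.7 132.   66.1] 22.8 -29.0
[573.9 138.2  82.1] 16.9 -16.0
[573.9 136.   81.4] 17.7 -23.0
[574.7 135.5  72.4] 18.6 -24.0
[574.9 133.5  70.4] 19.6 -29.0
[575.7 133.   61.1] 20.6 -29.0
[572.4 135.7  71.4] 16.4 -26.0
[572.9 134.4  66.2] 17.4 -29.0
[573.7 133.9  57. ] 18.4 -30.0
50 r23 z47; 52 r20 z49; 54 r25 z46; 55 r22 z46; 57 r18 z46; 59 r24 z48; 61 r26 z42; 61 r21 z47; 63 r17 z35; 64 r23 z46; 66 r25 z44; 67 r19 z40; 67 r18
[... 3310 characters left out ...]
0    0    0
     0    0    0    0]
 [   0    0    0    0    0    0    0    0    0    0    0    0    0    0
     0    0    0    0]
 [ 275   11    0    0    0    0    0    0    0    0    0    0    0    0
     0    0    0    0]
 [ 310    2    0    0    0    0    0    0    0    0    0    0    0    0
     0    0    0    0]
 [   6    0    0    0    0   21   16    0    0    0    0    0    0    0
     0    0    0    0]
 [ 167   15    0    0    0  402  320    0    0    0    0    0    0    0
     0    0    0    0]
 [ 615  497  133    0    0  528  401    0    0    0    0    0    0    0
     0    0    0    0]
 [ 470  594  290    0    0  588  324    0    0    0    0    0    0    0
     0    0    0    0]]
```

Emit:
drive_tool(steps=[[-0.0306, 0.0229, 0.0057, 0, 0.0854], [-0.0306, 0.0229, 0.0057, 0, 0.0854], [-0.0306, 0.0229, 0.0057, 0, 0.0854], [-0.0306, 0.0229, 0.0057, 0, 0.0854], [-0.0306, 0.0229, 0.0057, 0, 0.0854], [-0.0306, 0.0229, 0.0057, 0, 0.0854], [-0.0306, 0.0229, 0.0057, 0, 0.0854], [-0.0306, 0.0229, 0.0057, 0, 0.0854], [-0.0306, 0.0229, 0.0057, 0, 0.0854], [-0.0306, 0.0229, 0.0057, 0, 0.0854], [-0.0306, 0.0229, 0.0057, 0, 0.0854], [-0.0306, 0.0229, 0.0057, 0, 0.0854], [-0.0306, 0.0229, 0.0057, 0, 0.0854], [-0.0306, 0.0229, 0.0057, 0, 0.0854], [0, 0, 0, -8.5, 0.0854], [0, 0, 0, -8.5, 0.0854], [0, 0, 0, -8.5, 0.0854], [0, 0, 0, -8.5, 0.0854]])

```text
clock: 1.9
position: [508.8, -130.2, 151.0]
ee_rot: [-0.465, 0.885, 0.0, -0.0]
contact_force: [0.8, 0.3, -0.4]
gripper_width: 85.3
```

Emit:
drive_tool(steps=[[0, 0, 0, -8.5, 0.0854], [0, 0, 0, -8.5, 0.0854], [0, 0, 0, -8.5, 0.0854], [0, 0, 0, -8.5, 0.0854], [0, 0, 0, 0, 0.0854], [0, 0, 0, 0, 0.0854]])

```text
clock: 2.5
position: [508.9, -130.5, 151.3]
ee_rot: [-0.7, 0.714, 0.0, -0.0]
contact_force: [-0.0, -0.3, -0.6]
gripper_width: 85.5
```

Run:
```python
from h import *
from scipy.spatial.transform import Rotation as R
s=arm.read_state()
im,d=arm.get_image("wrist")
p=arm.camera_params("wrist");T=np.eye(4);T[:3,:3]=R.from_quat(s["ee_rot"]).as_matrix();T[:3,3]=s["position"]
print(s["clock"],s["position"],T[:3,:3].round(4),s["joints"],s["contact_force"])
w=cloud("wrist",d,T@p["mount"]);np.savez("pics/wr1.npz",im=im,d=d,w=w)
cv2.imwrite("pics/wr1.png",im)
G=w.reshape(-1,3)
k=(np.hypot(G[:,0]-509,G[:,1]+130)<60)
H=G[k&(G[:,2]>40)&(G[:,2]<52)];D=G[k&(G[:,2]>11)&(G[:,2]<21)]
print(H.mean(0),cv2.minEnclosingCircle(H[:,:2].astype(np.float32)),np.percentile(H[:,2],[5,50,95]));print(cv2.minEnclosingCircle(D[:,:2].astype(np.float32)),D[:,2].mean())
```

```text
2.5 [ 508.86016336 -130.4695976   151.25423359] [[-2.030e-02 -9.998e-01 -6.000e-04]
 [-9.998e-01  2.030e-02  1.000e-04]
 [-1.000e-04  6.000e-04 -1.000e+00]] [ 5.80456564e-02  2.92345845e-01 -3.49619543e-01 -1.24070854e-04
 -9.29455662e-01 -7.83055305e-02] [-0.0267487  -0.28029942 -0.58963922]
[ 510.42715127 -134.54088511   45.34407676] ((510.4010925292969, -130.34324645996094), 26.229679107666016) [43.09258992 45.58706541 46.85084589]
((510.3685302734375, -130.2236785888672), 53.06980514526367) 14.285900802132172
```

View pics/wr1.png

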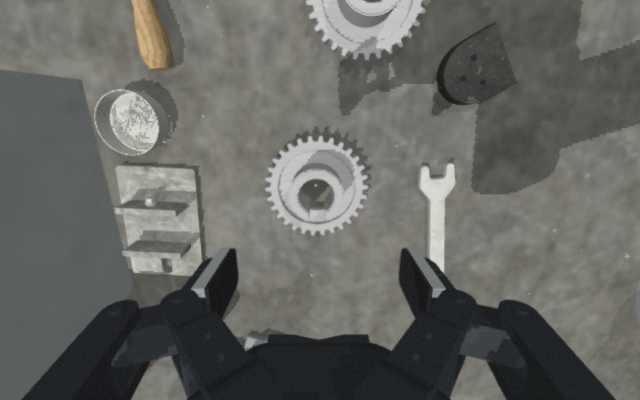

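Run:
```python
from h import *
z=np.load("pics/wr1.npz");w=z["w"];im=z["im"]
cv2.imwrite("pics/wc.png",cv2.resize(im[125:245,255:380],None,fx=5,fy=5,interpolation=cv2.INTER_CUBIC))
G=w.reshape(-1,3);g=np.array([510.4,-130.3])
e=G[:,:2]-g;r=np.hypot(*e.T);a=np.rad2deg(np.arctan2(e[:,1],e[:,0]))
k=(r>18)&(r<25)&(a>40)&(a<140)
for lo in range(50,130,3):
    q=k&(a>=lo)&(a<lo+3);print(lo,np.median(G[q,2]).round(),(G[q,2]>41).mean().round(2),q.sum(),end="; ")
```

```text
50 46.0 1.0 8; 53 46.0 1.0 9; 56 46.0 1.0 8; 59 46.0 1.0 7; 62 46.0 1.0 9; 65 41.0 0.5 12; 68 38.0 0.23 13; 71 1.0 0.1 10; 74 1.0 0.0 5; 77 -0.0 0.0 7; 80 0.0 0.0 6; 83 0.0 0.0 6; 86 0.0 0.0 7; 89 0.0 0.0 6; 92 0.0 0.0 6; 95 -0.0 0.0 7; 98 0.0 0.0 6; 101 -1.0 0.0 5; 104 0.0 0.0 7; 107 1.0 0.0 7; 110 12.0 0.3 10; 113 46.0 0.7 10; 116 45.0 0.89 9; 119 46.0 1.0 6; 122 46.0 1.0 8; 125 46.0 1.0 8; 128 46.0 1.0 7;
```

View pics/wc.png

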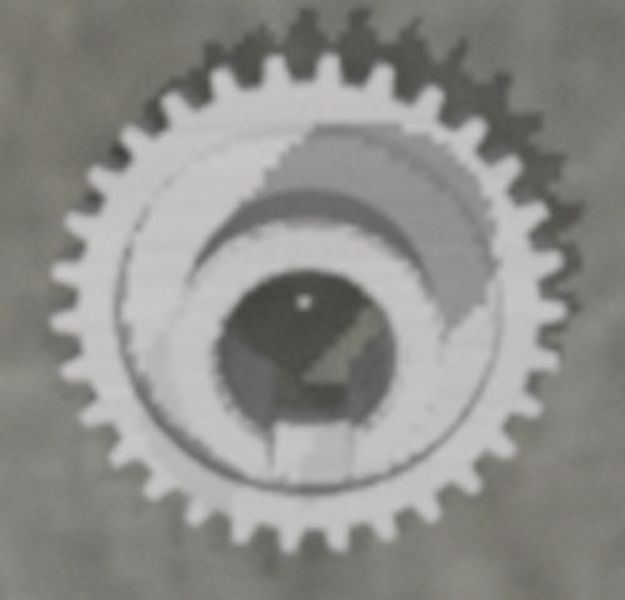

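Emit:
drive_tool(steps=[[0, -0.001, 0.03, 0, 0.0854], [0, 0, 0.03, 0, 0.0854], [0, 0, 0.03, 0, 0.0854], [0, 0, 0.023, 0, 0.0854], [0, 0, 0.012, 0, 0.0854], [0, 0, 0.008, 0, 0.0854], [0, 0, 0, 0, 0.0854], [0, 0, 0, 0, 0.0854]])

```text
clock: 3.35
position: [510.9, -130.5, 19.3]
ee_rot: [-0.701, 0.713, -0.001, 0.001]
contact_force: [0.4, 0.2, -0.3]
gripper_width: 85.4
```

Emit:
drive_tool(steps=[[0, 0, 0, 0, 0.06], [0, 0, 0, 0, 0.045], [0, 0, 0, 0, 0.045], [0, 0, 0, 0, 0.045], [0, 0, 0, 0, 0.045], [0, 0, 0, 0, 0.045], [0, 0, 0, 0, 0.045]])

```text
clock: 4.05
position: [510.9, -130.5, 19.8]
ee_rot: [-0.701, 0.713, -0.001, 0.001]
contact_force: [-0.9, 1.0, 4.9]
gripper_width: 49.7
```

Run:
```python
from h import *
s=arm.read_state();print(s["clock"],s["position"],s["contact_force"],s["gripper_width"])
im,d=arm.get_image("wrist");cv2.imwrite("pics/wr2.png",im)
```

```text
4.05 [ 510.85118241 -130.50758538   19.77279202] [-0.93225421  1.03899273  4.89953379] 49.66241199310287
```

View pics/wr2.png

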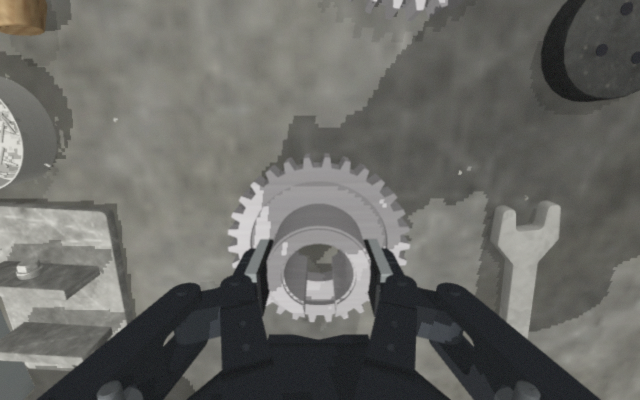

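Emit:
drive_tool(steps=[[0, 0, -0.01, 0, 0.045], [0, 0, -0.025, 0, 0.045], [0, 0, -0.035, 0, 0.045], [0, 0, -0.035, 0, 0.045], [0, 0, -0.035, 0, 0.045], [0, 0, -0.01, 0, 0.045], [0, 0, 0, 0, 0.045], [0, 0, 0, 0, 0.045]])

```text
clock: 4.9
position: [508.6, -130.3, 166.9]
ee_rot: [-0.701, 0.713, 0.001, -0.001]
contact_force: [0.1, -0.1, -3.8]
gripper_width: 49.4
```

```bash
cat > wr.py <<'E'
from h import *
import sys
from scipy.spatial.transform import Rotation as R
n=sys.argv[1]
s=arm.read_state()
im,d=arm.get_image("wrist")
p=arm.camera_params("wrist");T=np.eye(4);T[:3,:3]=R.from_quat(s["ee_rot"]).as_matrix();T[:3,3]=s["position"]
yb=np.rad2deg(np.arctan2(T[1,1],T[0,1]))
print(s["clock"],s["position"],"ybear",yb,s["joints"],s["contact_force"],s["gripper_width"])
t=cloud("wrist",d,p["mount"]);w=cloud("wrist",d,T@p["mount"]);np.savez(f"pics/{n}.npz",im=im,d=d,w=w,t=t)
cv2.imwrite(f"pics/{n}.png",im)
G=t.reshape(-1,3); k=np.hypot(G[:,0],G[:,1])<60
H=G[k&(G[:,2]<-24)&(G[:,2]>-34)&(np.hypot(G[:,0],G[:,1])<30)&(abs(G[:,1])<23)]
D=G[k&(G[:,2]<7)&(G[:,2]>-3)]
print(len(H),H.mean(0),cv2.minEnclosingCircle(H[:,:2].astype(np.float32)));print(D.mean(0),cv2.minEnclosingCircle(D[:,:2].astype(np.float32)))
b=D[np.argsort(D[:,2])];A=np.c_[D[:,:2],np.ones(len(D))];print("disc plane",np.linalg.lstsq(A,D[:,2],rcond=None)[0])
A=np.c_[H[:,:2],np.ones(len(H))];print("hub plane",np.linalg.lstsq(A,H[:,2],rcond=None)[0])
E
python3 wr.py wr3
```

```text
4.9 [ 508.60130218 -130.27421471  166.85558396] ybear 178.97185973429998 [ 0.05788198  0.27612447 -0.32735257 -0.0013083  -0.97058668 -0.07508708] [ 0.0584234  -0.0620178  -3.77294671] 49.39851748755863
3692 [  5.03462249  -0.19981145 -25.84219128] ((-0.013064623810350895, -0.052042026072740555), 26.299339294433594)
[16.74064517  0.48505269  3.89480454] ((-0.441742867231369, 0.3861914277076721), 53.41897964477539)
disc plane [ 2.51606909e-03 -1.92176884e-03  3.85361608e+00]
hub plane [ 2.56716027e-03 -2.25735581e-03 -2.58555670e+01]
```

View pics/wr3.png

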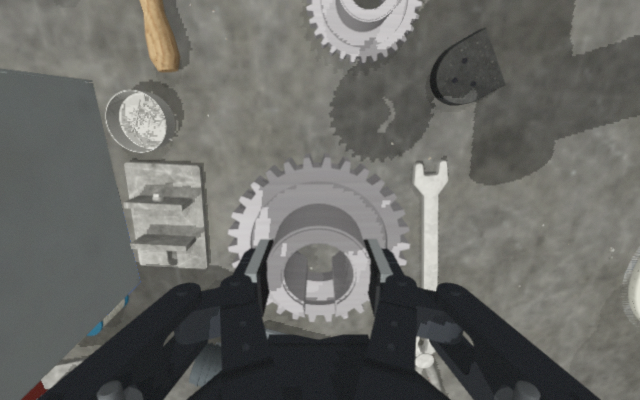

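Run:
```python
from h import *
z=np.load("pics/wr3.npz");t=z["t"];im=z["im"]
G=t.reshape(-1,3);r=np.hypot(G[:,0],G[:,1]);a=np.rad2deg(np.arctan2(G[:,1],-G[:,0]))
for lo in range(-45,45,3):
    q=(r>18)&(r<25)&(a>=lo)&(a<lo+3)&(G[:,2]>-40);
    print(lo,(G[q,2]<-21).mean().round(2),q.sum(),end="; ")
print()
# slot walls: hub-top edge in slot area lateral extents
for x0 in range(-25,-16,1):
    q=(G[:,0]>x0)&(G[:,0]<x0+1)&(G[:,2]<-22)&(G[:,2]>-34)
    y=G[q,1]; print(x0,y[(y<0)&(y>-20)].max().round(1) if ((y<0)&(y>-20)).any() else None,y[(y>0)&(y<20)].min().round(1) if ((y>0)&(y<20)).any() else None)
cv2.imwrite("pics/wc3.png",cv2.resize(im[210:330,255:385],None,fx=5,fy=5,interpolation=cv2.INTER_CUBIC))
```

```text
-45 1.0 27; -42 1.0 27; -39 1.0 27; -36 1.0 28; -33 1.0 30; -30 1.0 28; -27 0.97 32; -24 0.66 44; -21 0.45 40; -18 0.18 17; -15 0.0 1; -12 0.0 1; -9 nan 0; -6 0.0 2; -3 nan 0; 0 nan 0; 3 nan 0; 6 nan 0; 9 0.0 1; 12 nan 0; 15 0.0 1; 18 1.0 1; 21 0.33 24; 24 0.65 34; 27 0.77 30; 30 0.94 31; 33 1.0 31; 36 1.0 28; 39 0.97 32; 42 0.96 27; 
-25 -6.7 None
-24 -7.3 8.6
-23 -7.2 8.5
-22 -7.2 9.5
-21 -7.7 8.9
-20 -7.2 8.9
-19 -7.2 9.0
-18 -7.3 8.9
-17 -7.3 8.9<stdin>:6: RuntimeWarning: Mean of empty slice.
  ret = ret.dtype.type(ret / rcount)
```

View pics/wc3.png

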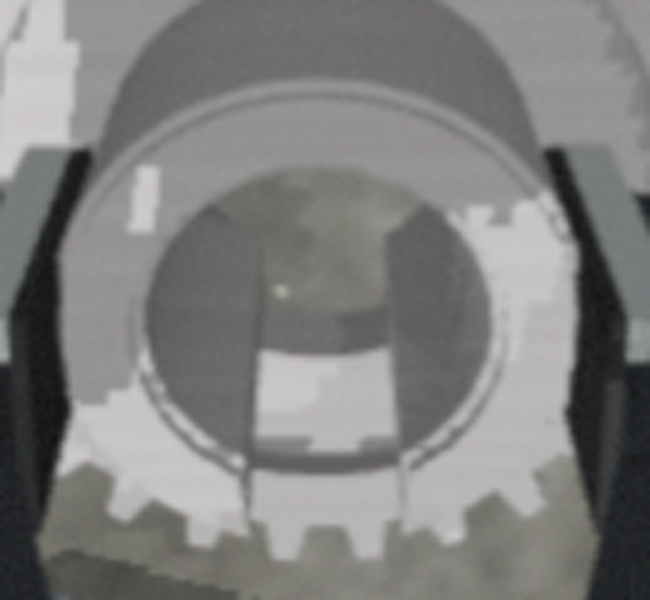

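Emit:
drive_tool(steps=[[-0.0294, -0.0089, 0, 0, 0.045], [-0.0294, -0.0089, 0, 0, 0.045], [-0.0294, -0.0089, 0, 0, 0.045], [-0.0294, -0.0089, 0, 0, 0.045], [-0.0294, -0.0089, 0, 0, 0.045], [-0.0294, -0.0089, 0, 0, 0.045], [0, 0, 0, 8.4, 0.045], [0, 0, 0, 8.4, 0.045], [0, 0, 0, 8.4, 0.045], [0, 0, 0, 8.4, 0.045], [0, 0, 0, 8.4, 0.045], [0, 0, 0, 8.4, 0.045], [0, 0, 0, 8.4, 0.045], [0, 0, 0, 8.4, 0.045], [0, 0, 0, 8.4, 0.045], [0, 0, 0, 8.4, 0.045], [0, 0, 0, 8.4, 0.045], [0, 0, 0, 8.4, 0.045], [0, 0, 0, 8.4, 0.045], [0, 0, 0, 0, 0.045]])

```text
clock: 6.95
position: [565.4, 44.7, 166.1]
ee_rot: [0.175, 0.985, -0.001, -0.002]
contact_force: [0.0, -0.1, -3.2]
gripper_width: 49.5
```

Emit:
drive_tool(steps=[[0, 0, 0, 0, 0.045], [0, 0, 0, 0, 0.045]])

```text
clock: 7.15
position: [566.1, 44.8, 167.6]
ee_rot: [0.174, 0.985, -0.0, -0.001]
contact_force: [-0.0, -0.0, -3.8]
gripper_width: 49.0
```

```bash
python3 wr.py wr4
```

```text
7.15 [566.14539719  44.84235121 167.58115766] ybear 69.92741243236782 [ 3.64199509e-01  3.43342488e-01 -2.25562193e-01 -1.56543972e-04
 -1.00367521e+00 -2.28524513e+00] [-0.03314621 -0.01077951 -3.79995229] 49.003054680723714
3651 [  5.89583659  -0.06805377 -25.77173053] ((0.8421004414558411, 0.8027229309082031), 26.243366241455078)
[17.65964269  0.97573984  3.89811269] ((0.48389747738838196, 1.1613839864730835), 53.3585090637207)
disc plane [ 2.00866349e-03 -3.00797552e-03  3.86557541e+00]
hub plane [ 2.82543759e-03 -1.72749720e-03 -2.57885064e+01]
```

View pics/wr4.png

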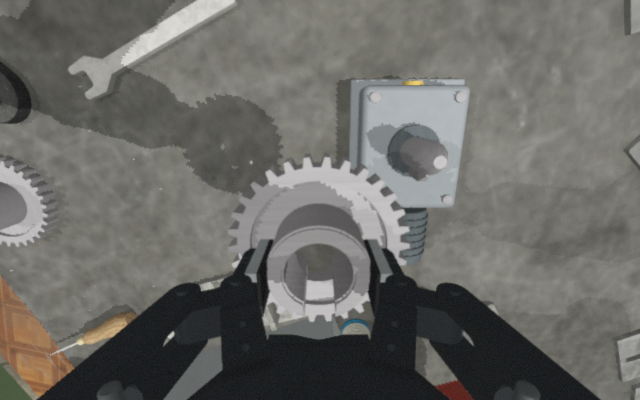

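Run:
```python
from h import *
z=np.load("pics/wr4.npz");t=z["t"][60:270,330:480].reshape(-1,3);w=z["w"][60:270,330:480].reshape(-1,3)
far=(t[:,0]>0)&(np.hypot(t[:,0],t[:,1])>60)
for lo,hi in [(101,110),(95,101),(88,95)]:
    q=far&(w[:,2]>lo)&(w[:,2]<hi);print(lo,q.sum(),t[q].mean(0),cv2.minEnclosingCircle(t[q,:2].astype(np.float32)),w[q].mean(0))
# collar top
q=far&(abs(w[:,2]-46)<2);c0=np.array([40,95]);q&=np.hypot(*(t[:,:2]-c0).T)<40
print(q.sum(),cv2.minEnclosingCircle(t[q,:2].astype(np.float32)),np.median(w[q,2]))
# cylinder side
q=far&(w[:,2]>52)&(w[:,2]<84)&(np.hypot(*(t[:,:2]-c0).T)<40)
print(q.sum(),circ(t[q,:2]))
q=far&(w[:,2]>37)&(w[:,2]<43)
r=cv2.minAreaRect(t[q,:2].astype(np.float32));print(r,q.sum());print("tilt",np.median(w[q,2]))
v,u=np.mgrid[60:270,330:480]
# left edge of the housing top: fit edges per x-bin
T=t[q]
for x in range(-10,100,8):
    k=abs(T[:,0]-x)<4
    if k.any(): print(x,T[k,1].min().round(1),T[k,1].max().round(1))
im=z["im"];cv2.imwrite("pics/wc4.png",cv2.resize(im[70:270,330:480],None,fx=4,fy=4,interpolation=cv2.INTER_CUBIC)[:600*2])
```

```text
101 227 [40.43623367 90.51655643 64.0052767 ] ((40.15081787109375, 91.13715362548828), 6.8828606605529785) [559.12190088 143.70616544 103.53720274]
95 225 [41.49935724 87.99597996 69.65035161] ((40.099605560302734, 91.05176544189453), 9.868680000305176) [557.24859366 141.70068005  97.89635559]
88 352 [42.28351483 86.72128631 76.17701056] ((40.19962692260742, 91.55484008789062), 13.279511451721191) [556.06339617 140.76920449  91.37219402]
989 ((40.19456100463867, 91.27029418945312), 25.026885986328125) 46.1546492238453
532 (array([37.57529415, 94.4859672 ]), np.float64(16.81508538125908))
((49.2095947265625, 91.3109130859375), (98.50891876220703, 98.7834243774414), 89.7817153930664) 7319
tilt 39.996614257524584
-2 74.3 140.1
6 65.1 140.2
14 59.2 140.3
22 54.9 140.6
30 50.2 140.5
38 44.4 140.3
46 43.4 140.6
54 43.1 140.0
62 43.2 140.5
70 42.0 140.4
78 42.6 140.2
86 42.3 140.3
94 42.8 140.2
```

View pics/wc4.png

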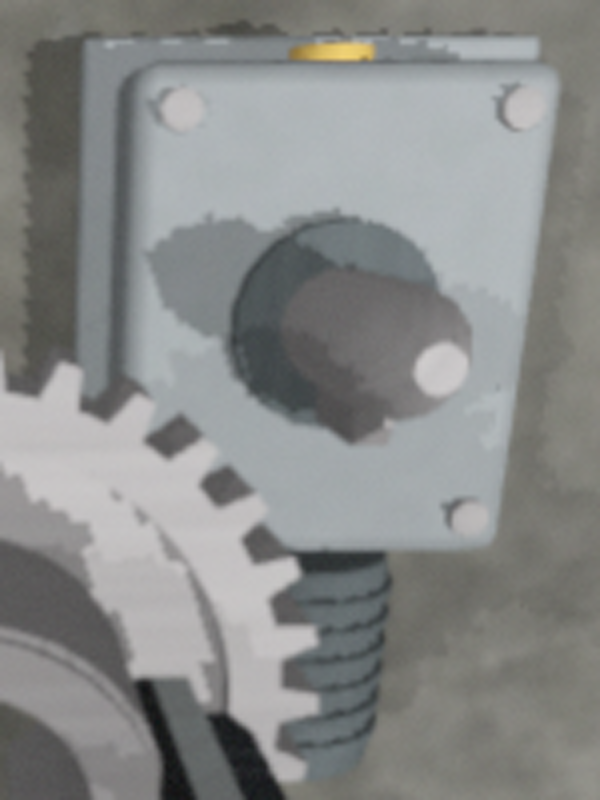

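Emit:
drive_tool(steps=[[0.0099, 0.0226, 0, 0, 0.045], [0.0099, 0.0226, 0, 0, 0.045], [0.0099, 0.0226, 0, 0, 0.045], [0.0099, 0.0225, 0, 0, 0.045], [0, 0, 0.015, 0, 0.045], [0, 0, 0.015, 0, 0.045], [0, 0, 0, 0, 0.045], [0, 0, 0, 0, 0.045]])

```text
clock: 8.0
position: [560.6, 143.3, 138.6]
ee_rot: [0.175, 0.985, -0.0, 0.0]
contact_force: [0.8, 0.2, -2.3]
gripper_width: 49.8
```

```bash
python3 wr.py wr5
python3 - <<'E'
from h import *
im=cv2.imread("pics/wr5.png");cv2.imwrite("pics/wc5.png",cv2.resize(im[200:330,240:400],None,fx=4.5,fy=4.5,interpolation=cv2.INTER_CUBIC))
z=np.load("pics/wr5.npz");t=z["t"].reshape(-1,3);w=z["w"].reshape(-1,3)
q=(np.hypot(t[:,0],t[:,1])<17)&(t[:,2]>-15);
for lo,hi in [(100,108),(94,100),(86,94)]:
    k=q&(w[:,2]>lo)&(w[:,2]<hi);print(k.sum(),t[k].mean(0) if k.any() else 0)
    if k.any():print(cv2.minEnclosingCircle(t[k,:2].astype(np.float32)))
E
```

```text
8.0 [560.64378418 143.26804877 138.60974562] ybear 69.86343785694594 [ 5.30203751e-01  3.89075981e-01 -2.36633375e-01  5.16966478e-04
 -9.45427694e-01 -2.45275206e+00] [ 0.8432151   0.23066147 -2.25944678] 49.76785715941678
3664 [  5.96797741  -0.12465748 -25.76829204] ((0.8268839716911316, 0.6539791226387024), 26.35371208190918)
[17.6905403   1.1668043   3.91484732] ((0.443144828081131, 0.9127770662307739), 53.46266555786133)
disc plane [ 2.06758143e-03 -2.27682124e-03  3.88092729e+00]
hub plane [ 2.29341200e-03 -2.32823334e-03 -2.57822693e+01]
0 0
0 0
0 0
```

View pics/wc5.png

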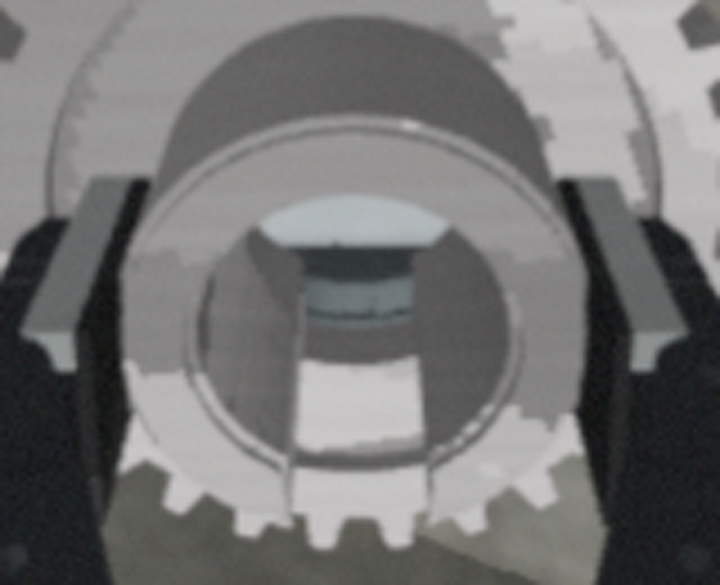

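Emit:
drive_tool(steps=[[0, 0, 0.008, 0, 0.045], [0, 0, 0.008, 0, 0.045], [0, 0, 0.008, 0, 0.045], [0, 0, 0.006, 0, 0.045], [0, 0, 0, 0, 0.045], [0, 0, 0, 0, 0.045]])

```text
clock: 8.65
position: [560.6, 143.3, 108.3]
ee_rot: [0.175, 0.985, -0.0, -0.0]
contact_force: [0.1, 0.2, -2.7]
gripper_width: 49.4
```

```bash
python3 wr.py wr6
python3 - <<'E'
from h import *
im=cv2.imread("pics/wr6.png");cv2.imwrite("pics/wc6.png",cv2.resize(im[200:330,240:400],None,fx=4.5,fy=4.5,interpolation=cv2.INTER_CUBIC))
E
```

```text
8.65 [560.56776104 143.32985848 108.31346438] ybear 69.82531163089747 [ 5.30242800e-01  4.22975539e-01 -2.70844663e-01  2.38942400e-04
 -8.77327239e-01 -2.45330665e+00] [ 0.05166246  0.16381753 -2.73212132] 49.43459556007331
3650 [  5.89411729  -0.0370434  -25.76265642] ((0.9560592770576477, 0.716081976890564), 26.12618064880371)
[17.28021124  1.1058125   3.93296541] ((0.4806917905807495, 1.0084034204483032), 53.34186553955078)
disc plane [ 2.05593454e-03 -2.58387020e-03  3.90029570e+00]
hub plane [ 2.39232132e-03 -7.89036031e-04 -2.57767863e+01]
```

View pics/wc6.png

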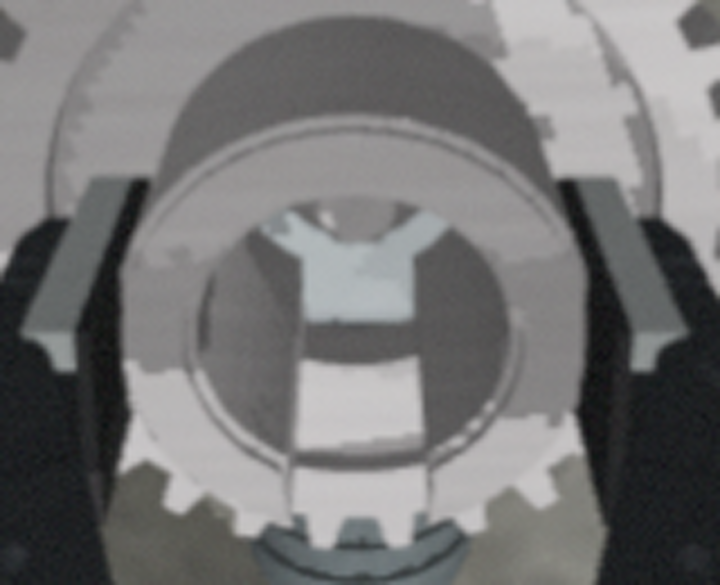

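Emit:
drive_tool(steps=[[0, 0, 0.005, 0, 0.045], [0, 0, 0.005, 0, 0.045], [0, 0, 0.005, 0, 0.045], [0, 0, 0.005, 0, 0.045], [0, 0, 0, 0, 0.045]])

```text
clock: 9.2
position: [559.9, 143.1, 87.4]
ee_rot: [0.175, 0.985, -0.001, -0.001]
contact_force: [0.4, 0.1, -2.5]
gripper_width: 49.4
```

```bash
python3 wr.py wr7
python3 - <<'E'
from h import *
im=cv2.imread("pics/wr7.png");cv2.imwrite("pics/wc7.png",cv2.resize(im[200:330,240:400],None,fx=4.5,fy=4.5,interpolation=cv2.INTER_CUBIC))
E
```

```text
9.2 [559.8526488  143.09044161  87.41510813] ybear 69.80743229571108 [ 5.30303679e-01  4.47987722e-01 -2.92626367e-01 -3.02559443e-04
 -8.32309680e-01 -2.45332403e+00] [ 0.43917693  0.12744668 -2.50999054] 49.35480361494934
3647 [  5.94027343  -0.11451533 -25.76287779] ((0.8631341457366943, 0.5564989447593689), 26.35174560546875)
[17.53782331  1.09984421  3.86469774] ((0.4273678660392761, 0.8446147441864014), 53.43303298950195)
disc plane [ 3.32272241e-03 -1.74708576e-03  3.80834594e+00]
hub plane [ 1.81988175e-03 -2.70260631e-03 -2.57739979e+01]
```

View pics/wc7.png

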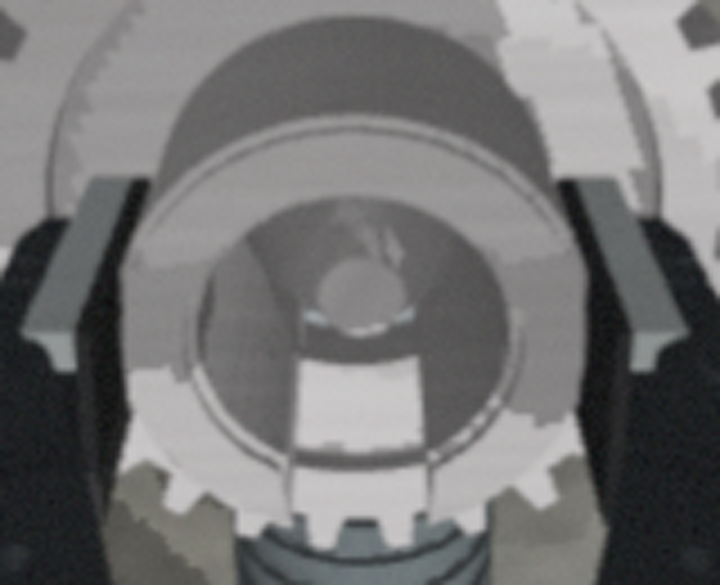

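Emit:
drive_tool(steps=[[0, 0, 0.005, 0, 0.045], [0, 0, 0.005, 0, 0.045], [0, 0, 0.005, 0, 0.045], [0, 0, 0.003, 0, 0.045], [0, 0, 0.001, 0, 0.045], [0, 0, 0, 0, 0.045], [0, 0, 0, 0, 0.045]])

```text
clock: 9.95
position: [560.7, 143.4, 69.7]
ee_rot: [0.175, 0.985, 0.0, 0.0]
contact_force: [0.3, 0.9, -3.3]
gripper_width: 49.5
```

Emit:
drive_tool(steps=[[0, 0, 0.001, 0, 0.045], [0, 0, 0.001, 0, 0.045], [0, 0, 0, 0, 0.045]])

```text
clock: 10.25
position: [560.4, 143.4, 67.4]
ee_rot: [0.175, 0.985, -0.0, -0.0]
contact_force: [0.0, -0.4, -2.9]
gripper_width: 49.4
```

Emit:
drive_tool(steps=[[0, 0, 0.001, 0, 0.045], [0, 0, 0, 0, 0.045]])

```text
clock: 10.45
position: [560.4, 143.3, 66.4]
ee_rot: [0.175, 0.985, -0.0, -0.0]
contact_force: [-0.8, 0.2, -2.6]
gripper_width: 49.3
```

Emit:
drive_tool(steps=[[0, 0, 0.001, 0, 0.045], [0, 0, 0, 0, 0.045]])

```text
clock: 10.65
position: [560.6, 143.4, 65.9]
ee_rot: [0.175, 0.985, 0.0, 0.0]
contact_force: [-1.8, -0.3, -0.2]
gripper_width: 49.6
```

Emit:
drive_tool(steps=[[0, 0, 0.0007, 0, 0.045], [0, 0, 0, 0, 0.045]])

```text
clock: 10.85
position: [560.7, 143.4, 65.8]
ee_rot: [0.175, 0.985, -0.0, 0.0]
contact_force: [-2.9, -0.3, 5.5]
gripper_width: 49.5
```

Emit:
drive_tool(steps=[[0, 0, 0, 0, 0.055], [0, 0, 0, 0, 0.065], [0, 0, 0, 0, 0.075], [0, 0, 0, 0, 0.0854], [0, 0, 0, 0, 0.0854], [0, 0, 0, 0, 0.0854], [0, 0, 0, 0, 0.0854]])

```text
clock: 11.55
position: [560.5, 143.4, 64.8]
ee_rot: [0.175, 0.985, 0.0, 0.0]
contact_force: [-0.6, 0.2, -0.6]
gripper_width: 85.3
```

```bash
python3 wr.py wr8
python3 - <<'E'
from h import *
z=np.load("pics/wr8.npz");w=z["w"].reshape(-1,3)
r=np.hypot(w[:,0]-559.7,w[:,1]-144.3)
for a,b,lo,hi in [(0,27,84,100),(30,50,55,70)]:
    q=(r>a)&(r<b)&(w[:,2]>lo)&(w[:,2]<hi);print(q.sum(),np.median(w[q,2]))
E
```

```text
11.55 [560.52006348 143.36258612  64.79385286] ybear 69.81714398325138 [ 5.30248868e-01  4.77177269e-01 -3.13766234e-01  2.73100535e-05
 -7.79820543e-01 -2.45332190e+00] [-0.56554495  0.18346057 -0.5727436 ] 85.26947358425056
5080 [  6.33980603   0.17511309 -27.16934324] ((0.662823498249054, 1.1684021949768066), 26.428539276123047)
[12.96661358  1.24800422  3.89128831] ((0.5191633105278015, 1.342775821685791), 53.29293441772461)
disc plane [3.33789629e-03 2.56126754e-05 3.84797514e+00]
hub plane [ 4.03213464e-03 -2.40857761e-03 -2.71944844e+01]
6586 91.5389353932645
10268 61.30100746015955
```

View pics/wr8.png

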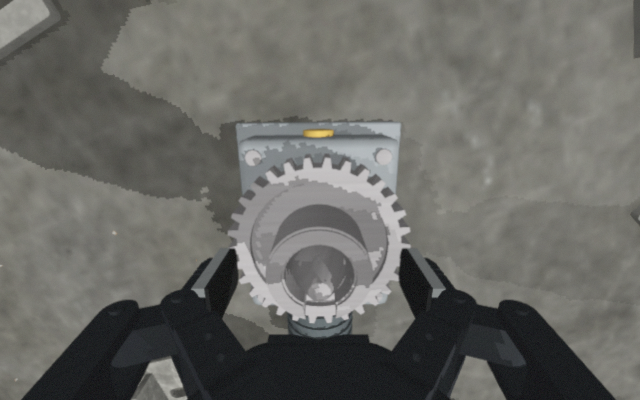

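Emit:
drive_tool(steps=[[0, 0, -0.015, 0, 0.0854], [0, 0, -0.025, 0, 0.0854], [0, 0, -0.035, 0, 0.0854], [0, 0, -0.035, 0, 0.0854], [0, 0, -0.02, 0, 0.0854], [0, 0, 0, 0, 0.0854], [0, 0, 0, 0, 0.0854]])

```text
clock: 12.3
position: [560.1, 143.4, 194.6]
ee_rot: [0.175, 0.984, 0.0, -0.0]
contact_force: [0.4, -0.4, -0.4]
gripper_width: 85.1
```

```bash
python3 wr.py wr9|head -1
python3 - <<'E'
from h import *
im,d=arm.get_image("scene");cv2.imwrite("pics/s9.png",im)
a=cv2.imread("pics/wr9.png")
cv2.imwrite("pics/c9.png",np.hstack([cv2.resize(im[190:330,190:330],(400,400),interpolation=cv2.INTER_CUBIC),cv2.resize(a[100:280,230:410],(400,400),interpolation=cv2.INTER_CUBIC)]))
z=np.load("pics/wr9.npz");w=z["w"].reshape(-1,3)
r=np.hypot(w[:,0]-559.7,w[:,1]-144.3)
for A,B,lo,hi in [(0,27,87,97),(30,50,55,70)]:
    q=(r>A)&(r<B)&(w[:,2]>lo)&(w[:,2]<hi);print(q.sum(),np.median(w[q,2]));X=np.c_[w[q,:2]-[559.7,144.3],np.ones(q.sum())];print(np.linalg.lstsq(X,w[q,2],rcond=None)[0])
E
```

```text
12.3 [560.1215323  143.3601235  194.60544319] ybear 69.79567942583706 [ 5.30279068e-01  3.34289930e-01 -1.64648912e-01 -6.76750475e-04
1606 91.49599945010749
[3.84169674e-03 2.95378718e-04 9.14025184e+01]
4047 60.97365710630373
[ 2.06799977e-03 -3.00155203e-03  6.01086805e+01]wr.py:15: RuntimeWarning: Mean of empty slice.
  print(len(H),H.mean(0),cv2.minEnclosingCircle(H[:,:2].astype(np.float32)));print(D.mean(0),cv2.minEnclosingCircle(D[:,:2].astype(np.float32)))
  ret = um.true_divide(
```

View pics/c9.png

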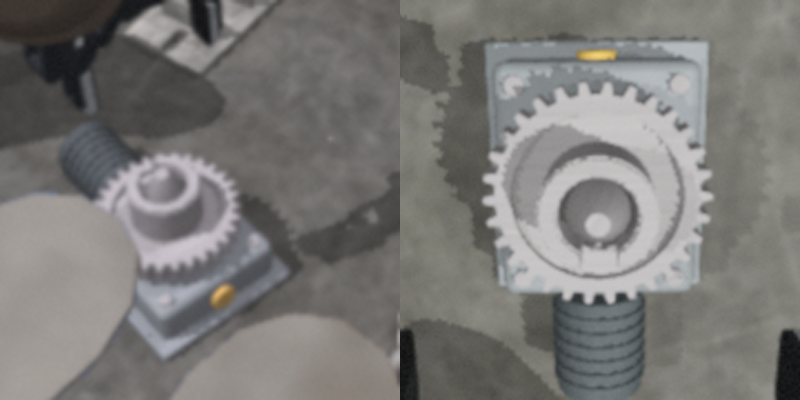

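The gear sits flat and home over the shaft, with its slot on the key (motor) side. The gripper is open and well clear of it.

```bash
python3 -c "
from bench import arm
print(arm.job_done())"
```

```text
the job is handed in; nothing more can be done
None
```

The slotted gear is fitted on the drive head's shaft, sitting flat on the collar, and I handed the job in at about 12.4 s.

- **What I did:** I gripped the gear by its hub, lifted it, turned it about 109° so the slot faced the key, and lowered it onto the shaft. I lowered the last few millimetres in 1 mm steps until the collar carried the gear. The force on the tool peaked at about 5.5 N. I then opened the gripper and raised it about 130 mm clear. I never touched the plain gear.
- **Seating check:** After I let go, the wrist camera put the hub top at about 91.5 mm and the disc top at about 61 mm. Fully home is 92 mm and 62 mm, so both agree within the 2 mm calibration. Tilt was under 0.3°, and the slot lies on the key's side.
- **Disagreements:** The top and wrist cameras differed by about 1.5 mm on the gear's position and 1° on the slot's direction. Both differences are within the fit's play. The gripper also read about 49.5 mm on the 52 mm hub, but the hold was firm and centred.

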